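Feed the trivet blank between the bench dogs up to the stop

ROBOT

A 7-joint arm with a two-finger parallel gripper is mounted at the origin on the work surface. World frame = base frame: x ahead of the robot, y to its left, z up, the work surface at z = 0. Lengths are in m, angles in rad, forces in N, time in s.
With the tool pointing down it reaches from about 0.35 to 0.9 m from the base axis. Payload 8.1 kg.
Tool frame: the origin (TCP) lies midway between the tips of the shut fingers; the grasp point (between the pads) lies 19 mm behind it; z points along the fingers, x is the direction in which the jaws open and shut, and the axes are right-handed (so a half turn about z gives the same grasp; the last joint's range is limited). The gripper opens to 85 mm and grips with 20 to 120 N. Pads are 22 mm wide; open, the fingers measure 114 mm over their backs; the gripper's body (76 mm by 85 mm) begins 54 mm behind the grasp point. The pads swing forward as they close: fully open they stand 13 mm farther back than shut.
Start: joints at [1.073, 0.434, 0.025, 1.573, -0.012, 1.134, -0.075], TCP at [0.24, -0.577, 0.231] pointing down, gripper open.
Joint ranges: [-2.62, 2.62], [-0.44, 2.09], [-1.27, 1.32], [0.08, 2.57], [-1.32, 4.46], [0.12, 2], [-2.74, 2.74]. Speed limits (rad/s): [2.22, 2.22, 3.01, 3.01, 3.14, 3.14, 3.14].

INTERFACE

Orientations are given as a unit quaternion [x, y, z, w].
In Python, from station import * gives the robot as it stands.
- The arm moves only by the tool jog_arm, never from a script. Its argument "targets" is a list of rows, each an object of numbers: "tx", "ty", "tz": the shift along the tool's x, y, z in mm; "roll": the turn about the tool's z in degrees. A call has exactly 8 rows; each row is the pose to reach, as a shift and turn from the pose commanded when the call began, along the tool's axes at that moment; what a row does not reach only later rows make up. A row lasts 1/10 s, in which the tool goes at most 50 mm and 8.59 degrees, less where a joint would pass 70% of its speed; a pose out of reach is approached as far as the arm can. A call with a gripper value outside its range is refused whole. "gripper" is the closure in counts, from 0 (fully open) to 255 (shut), set as the call begins (left out, the last holds). The fingers move at their own pace and stop on an object; "grip_force" is the grip in N (left out, the last holds). Time passes only in rows, so rows that repeat a pose let the fingers close, or fill a call up. It gives the time, the measured TCP pose, the force and the opening at its end, in the units of the state.
- observe(): the state, without advancing time (a new reading comes with each control period).
- camera(name): name is "side" or "top"; returns the picture (420x560x3 uint8, blue, green, red); there is no depth.
- camera_info(name): a dict with "vfov" (degrees; the focal length in pixels is half the picture's height over the tangent of half this angle, whatever the lens; pixels are square), "cx", "cy" (the principal point, pixels), "distortion" ([k1, k2, p1, p2, k3] as OpenCV has them; the pictures are not rectified), "rvec" (rotation vector, rad) and "tvec" (3), from world to camera coordinates, as OpenCV has them. Camera axes: x right, y down, z forward; pixel columns grow to the right and rows downward; lengths in m; the calibration is good to about 2 mm. A picture is of the moment at which its call begins. camera_info takes no time and is no camera call.
- sign_off(): hands the job in, once; it reports no verdict.
Trained networks look in the newest picture that a camera, given by its name, has taken for a name from the list of things; names that differ only in an ending like _2 or _b are one class to them, and where a whole thing is asked for, a point or a joint stands for the part that bears it (a point fixed in the world has none). Each returns a list of dicts, best first, with "conf" (0 to 1); they miss things now and then, are a little off and sometimes report something else, mostly with a low value. They report only what shows in the picture. A call takes as long as a camera call. They do not tell look-alikes from the thing itself.
- boxes_of(query, camera): "centre" ([x, y, z] in m, in world coordinates, good to about 4 mm: the middle of the surface that is visible of it).
- masks_of(query, camera): "region" (420x560 bool, what is visible of it).
- place_of(query, camera): "centre" ([x, y, z] in m, in world coordinates, good to about 4 mm: a listed point, or the origin of a listed thing).
The state is a dict: "t": time; "q": joint angles; "qd": joint speeds; "effort": joint torques, N m; "tcp_pos": TCP position; "tool_rot": TCP orientation; "force": force on the tool from outside, world axes, zero at the start; "torque": the same for the moment, N m; "grip_width": finger opening in m.
Only numpy, scipy, OpenCV 4.12 (cv2) and the standard library are available. Lean on these libraries where they do the work, as an engineer would, in place of code of your own. Each camera call takes 0.05 s, during which the arm holds its last target.

TASK

Load the clamping station: using only pushes of the fingertips, slide the glued-up wooden trivet blank lengthwise across the bench, through the narrow gap between the two steel bench dogs, until it is wholly past them and its leading end sits flush against the dark stop strip, about centred between the dogs. Keep it flat on the bench all the way: never pick it up or tip it. Leave everything else on the bench where it stands, and take the hand away at the end.

Things in the scene. Friction and masses are not known exactly. Their poses are not given: they have to be found in the camera images.
- blank: The trivet blank: a flat rectangular slab glued up from five lengthwise strips of alternating lighter and darker wood, 130 mm long (own x), 96 mm wide (own y), 28 mm thick, about 0.23 kg, loose on the bench. Either end may lead. Origin at the centre of its underside, z up.
- station: Fixed to the bench: two upright round steel dogs, 30 mm across, 40 mm tall, axes at own y = +66 and -66 mm (clear gap 102 mm), and beyond them a straight dark wooden stop strip 180 mm long, 25 mm thick, 24 mm tall. Origin on the bench midway between the dogs; own x is the feed direction, dogs to strip, roughly world +y (robot's left); z up. The strip's near face is square to own x.
- gap (a point): Point on the bench midway between the two dogs (the station's origin); axes as the station's. The blank starts before the dogs, its centre at own x about -170 to -240 mm, own y within 35 mm of the middle, turned up to 0.45 rad.
- stop_face (a point): Centre of the stop strip's near face, at own x = 160 mm of the station, 12 mm above the bench; axes as the station's. A blank flush against it has its centre at own x = 95 mm of the station.
- cup: Bystander: green silicone cup, 76 mm across, 85 mm tall, open at the top. Origin at the centre of its underside.
- jar: Bystander: closed glass jar, 72 mm across, 95 mm tall. Origin at the centre of its underside.
- cork_block: Bystander: cork sanding block, 110 mm (own x) by 60 mm (own y), 38 mm tall. Origin at the centre of its underside.
- scraper: Bystander: steel scraper with a wooden handle lying flat along own x, 16 mm tall; handle from -100 to 0 mm, 62 mm wide blade out to +100 mm. Origin on the bench where the handle ends.
- glue: Bystander: white glue bottle, 58 mm across, 165 mm tall. Origin at the centre of its underside.
- tape: Bystander: tape measure, 62 by 60 mm, 34 mm tall. Origin at the centre of its underside.
- small_clamp: Bystander: small steel F-clamp lying flat, 22 to 24 mm tall; bar from the origin 200 mm along own x, jaws reaching 55 mm to own +y, wooden handle between own x = 145 and 220 mm. Origin on the bench at one end of the bar.
Not all that is in view belongs to the job. Leave any turquoise or yellow look-alike of the blank alone.

How it is judged:
By the outcome, as a careful person would: the job done as asked, in the order asked, and still so for the second after the job is handed in, with the robot touching nothing.
It also fails if it takes over 67 s, if anything falls off the work surface, if the arm or the gripper's body presses on something with over 40 N, if the wrist force passes 120 N, or if a joint passes its speed limit or range.

## Working session

There is one attempt and no reset: what is moved stays moved. The work goes in short steps, Python scripts to look and compute and a tool call to move; the robot and the scene stay as the last step left them, time stands still between calls to the robot, and variables do not carry over. Pictures are saved under pics/ and viewed, and the job is handed in when it is done.

Besides the shell and the picture viewer there is one more tool, called after ">>>" as name(argument=value, ...), one argument or row to a line, values as JSON. jog_arm: Moves the arm, as the interface text tells. Its arguments: {"type":"object","properties":{"targets":{"type":"array","items":{"type":"object","properties":{"tx":{"type":"number"},"ty":{"type":"number"},"tz":{"type":"number"},"roll":{"type":"number"}}}},"gripper":{"type":"number"},"grip_force":{"type":"number"}},"required":["targets"]}

```bash
ls; mkdir -p pics
python3 - <<'E'
from station import *
import cv2
s=observe();print({k:s[k] for k in ['t','tcp_pos','tool_rot','force','grip_width']})
for n in ['side','top']:
    cv2.imwrite(f'pics/{n}0.png',camera(n));print(camera_info(n))
E
```

```text
pics
{'t': 0.0, 'tcp_pos': array([ 0.24012506, -0.57646238,  0.23050791]), 'tool_rot': array([ 8.32022422e-01, -5.54741406e-01, -7.15932426e-04, -3.86456685e-04]), 'force': array([-0.17552091,  0.2393362 ,  1.25292813]), 'grip_width': 0.08541693345422705}
{'vfov': 57.65059672118429, 'cx': 285.99084570799647, 'cy': 204.7510572833107, 'distortion': array([-0.08296171,  0.        ,  0.        ,  0.        ,  0.        ]), 'rvec': array([ 2.45151927, -0.29156598,  0.09366328]), 'tvec': array([-0.5641006 ,  0.10058141,  0.87097439])}
{'vfov': 47.00756453581235, 'cx': 277.5326452730536, 'cy': 212.89797209271663, 'distortion': array([-0.1753791,  0.       ,  0.       ,  0.       ,  0.       ]), 'rvec': array([ 2.14285043, -2.15330977,  0.08660277]), 'tvec': array([-0.01848532,  0.55051656,  0.98122444])}
```

View pics/side0.png

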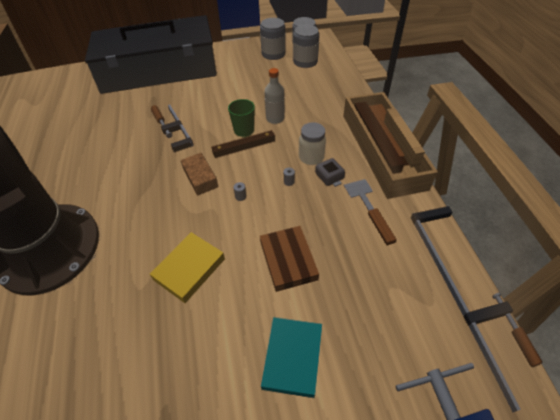

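View pics/top0.png

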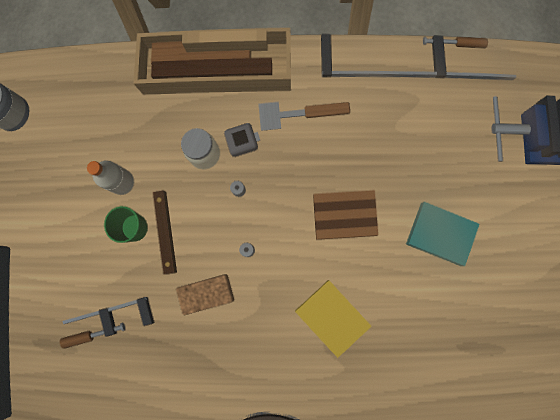

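```bash
cat > h.py <<'E'
from station import *
import cv2, numpy as np
from scipy.spatial.transform import Rotation as R
def cam(n):
    i=camera_info(n);f=210/np.tan(np.radians(i['vfov']/2))
    K=np.array([[f,0,i['cx']],[0,f,i['cy']],[0,0,1]]);return K,np.array(i['distortion']),np.array(i['rvec']),np.array(i['tvec'])
def px2w(n,p,z):
    K,d,r,t=cam(n);u=cv2.undistortPoints(np.array(p,float).reshape(-1,1,2),K,d)[:,0]
    M=cv2.Rodrigues(r)[0];c=-M.T@t
    v=np.c_[u,np.ones(len(u))]@M
    return c+v*((z-c[2])/v[:,2])[:,None]
def w2px(n,P):
    K,d,r,t=cam(n);return cv2.projectPoints(np.array(P,float).reshape(-1,3),r,t,K,d)[0][:,0]
E
python3 - <<'E'
from h import *
for n in ['top','side']:
    im=camera(n);cv2.imwrite(f'pics/{n}1.png',im)
    for q in ['blank','gap','stop_face','station']:
        print(n,q,[(np.round(d['centre'],4),round(d['conf'],2)) for d in place_of(q,n)])
    m=masks_of('blank',n)
    for d in m:
        g=d['region'].astype(np.uint8);c=max(cv2.findContours(g,0,2)[0],key=cv2.contourArea)
        print(n,round(d['conf'],2),cv2.boxPoints(cv2.minAreaRect(c)).round(1).tolist(), g.sum())
im=cv2.imread('pics/top1.png')[150:300,140:400];cv2.imwrite('pics/crop.png',cv2.resize(im,None,fx=3,fy=3,interpolation=2))
print(px2w('top',[(238,187),(247,249)],.04),px2w('side',[(289,173),(240,186)],.04),observe()['t'])
E
```

```text
top blank [(array([ 0.5468, -0.165 ,  0.003 ]), 0.81), (array([ 0.5035, -0.3752,  0.001 ]), 0.61), (array([ 0.3294, -0.1337, -0.0011]), 0.57), (array([ 0.3796,  0.136 , -0.0016]), 0.28)]
top gap []
top stop_face [(array([0.5116, 0.2091, 0.0121]), 0.86)]
top station []
top 0.68 [[312.5, 193.0], [374.8999938964844, 189.3000030517578], [377.6000061035156, 235.39999389648438], [315.20001220703125, 239.0]] 2778
top 0.61 [[293.8999938964844, 310.8999938964844], [328.29998779296875, 279.20001220703125], [371.5, 326.1000061035156], [337.1000061035156, 357.79998779296875]] 2932
side blank [(array([ 0.3304, -0.1363,  0.0033]), 0.98), (array([ 0.5059, -0.3726, -0.0018]), 0.96), (array([ 0.5457, -0.1622,  0.0018]), 0.78)]
side gap []
side stop_face [(array([0.5119, 0.2133, 0.0134]), 0.89), (array([ 0.3778,  0.1286, -0.0005]), 0.27)]
side station [(array([ 0.5446, -0.1618,  0.0008]), 0.65)]
side 0.94 [[147.39999389648438, 274.79998779296875], [193.6999969482422, 225.39999389648438], [227.39999389648438, 257.0], [181.10000610351562, 306.3999938964844]] 2821
side 0.7 [[210.5, 145.6999969482422], [273.0, 128.10000610351562], [276.5, 140.39999389648438], [214.0, 158.10000610351562]] 1167
side 0.65 [[258.6000061035156, 235.3000030517578], [303.5, 222.1999969482422], [320.1000061035156, 279.20001220703125], [275.20001220703125, 292.29998779296875]] 2606
side 0.65 [[260.5, 389.20001220703125], [272.5, 315.8999938964844], [325.79998779296875, 324.6000061035156], [313.8999938964844, 398.0]] 3792
side 0.2 [[298.0, 122.0], [325.0, 122.0], [325.0, 165.0], [298.0, 165.0]] 1023
[[0.60461736 0.06136544 0.04      ]
 [0.47470744 0.04189942 0.04      ]] [[0.60189159 0.05798931 0.04      ]
 [0.47498467 0.04420578 0.04      ]] 0.7
```

View pics/crop.png

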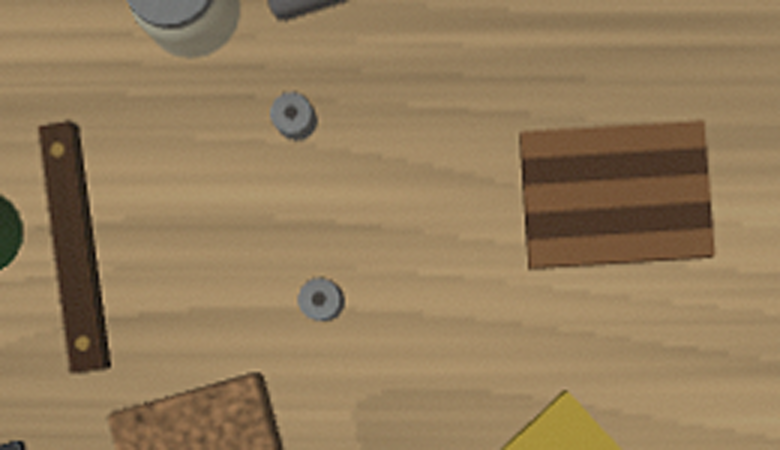

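Run:
```python
from h import *
f=lambda L:[((x+.5)/3-.5+140,(y+.5)/3-.5+150) for x,y in L]
b=px2w('top',f([(519,132),(704,121),(714,256),(529,269)]),.028)[:,:2]
print('blank',b,b.mean(0),[np.linalg.norm(b[i]-b[i-1]) for i in range(4)])
e=(b[0]+b[3]-b[1]-b[2]);print('blank ang',np.arctan2(e[1],e[0]))
d=px2w('top',f([(291,113),(319,299)]),.04)[:,:2];print(d,d.mean(0),np.linalg.norm(d[0]-d[1]))
n=d[1]-d[0];u=np.array([-n[1],n[0]]);u=u*np.sign(u[1]);print('dogs ang',np.arctan2(u[1],u[0]))
s=px2w('top',f([(78,122),(109,368),(39,127),(70,373)]),.024)[:,:2];print(s)
n=s[1]-s[0];v=np.array([-n[1],n[0]]);v*=np.sign(v[1]);print('strip ang',np.arctan2(v[1],v[0]),np.linalg.norm(n),s[:2].mean(0))
u/=np.linalg.norm(u);print('stop pred',d.mean(0)+.16*u)
K,_,r,t=cam('top');print(-cv2.Rodrigues(r)[0].T@t)
print(R.from_quat(observe()['tool_rot']).as_matrix())
```

```text
blank [[ 0.59104263 -0.09531913]
 [ 0.59809457 -0.22605771]
 [ 0.50276435 -0.23064901]
 [ 0.49468316 -0.10121254]] [ 0.54664618 -0.1633096 ] [np.float64(0.09653952781760217), np.float64(0.13092862687626125), np.float64(0.0954407214903466), np.float64(0.1296884890760034)]
blank ang 1.6288960992718522
[[0.60393666 0.0641737 ]
 [0.47402391 0.04397284]] [0.53898029 0.05407327] 0.13147394701588402
dogs ang 1.7250565520002252
[[0.60183757 0.22055728]
 [0.42598045 0.194525  ]
 [0.59854278 0.24944069]
 [0.42224329 0.22277562]]
strip ang 1.7177599244656874 0.17777346694559973 [0.51390901 0.20754114]
stop pred [0.51439642 0.21217334]
[ 0.43648994 -0.05342166  1.03577713]
[[ 3.84586542e-01 -9.23088940e-01  1.68273032e-05]
 [-9.23088940e-01 -3.84586542e-01  2.29965562e-06]
 [ 4.34876767e-06 -1.64175140e-05 -1.00000000e+00]]
```

>>> jog_arm(
  targets=[
    {"tx": -283,"ty": -364,"tz": 80,"roll": 14},
    {"tx": -283,"ty": -364,"tz": 80,"roll": 14},
    {"tx": -283,"ty": -364,"tz": 80,"roll": 14},
    {"tx": -283,"ty": -364,"tz": 80,"roll": 14},
    {"tx": -283,"ty": -364,"tz": 80,"roll": 14},
    {"tx": -283,"ty": -364,"tz": 80,"roll": 14},
    {"tx": -283,"ty": -364,"tz": 80,"roll": 14},
    {"tx": -283,"ty": -364,"tz": 80,"roll": 14},
  ],
  gripper=0,
)

```text
t: 1.5
tcp_pos: [0.4354, -0.2323, 0.163]
tool_rot: [0.758, -0.652, 0.0, -0.0]
force: [1.7, -0.8, 0.6]
grip_width: 0.0854
```

>>> jog_arm(
  targets=[
    {"tx": -30,"ty": -25,"tz": 30},
    {"tx": -51,"ty": -40,"tz": 60},
    {"tx": -51,"ty": -40,"tz": 100},
    {"tx": -51,"ty": -40,"tz": 120},
    {"tx": -51,"ty": -40,"tz": 120},
    {"tx": -51,"ty": -40,"tz": 120},
    {"tx": -51,"ty": -40,"tz": 120},
    {"tx": -51,"ty": -40,"tz": 120},
  ],
)

```text
validation failed for argument at $.ta...
```

```bash
cat >> h.py <<'E'
O=np.array([.539,.054]);PH=1.721
U=np.array([np.cos(PH),np.sin(PH)]);V=np.array([-U[1],U[0]])
def st(p):p=np.atleast_2d(p)[:,:2]-O;return np.c_[p@U,p@V]*1000
def tcp():
    s=observe();M=R.from_quat(s['tool_rot']).as_matrix()
    print('t',s['t'],'tcp st mm',st(s['tcp_pos']).round(1),'z',round(s['tcp_pos'][2]*1000,1),'x-axis ang rel U',round(np.degrees(np.arctan2(M[1,0],M[0,0])-PH),1),'F',s['force'].round(1))
E
python3 - <<'E'
from h import *
tcp()
im=camera('top');cv2.imwrite('pics/a.png',cv2.resize(im[130:370,150:450],None,fx=2,fy=2));
E
```

```text
t 1.5 tcp st mm [[-267.6  145.3]] z 163.0 x-axis ang rel U -180.0 F [ 1.7 -0.8  0.6]
```

View pics/a.png

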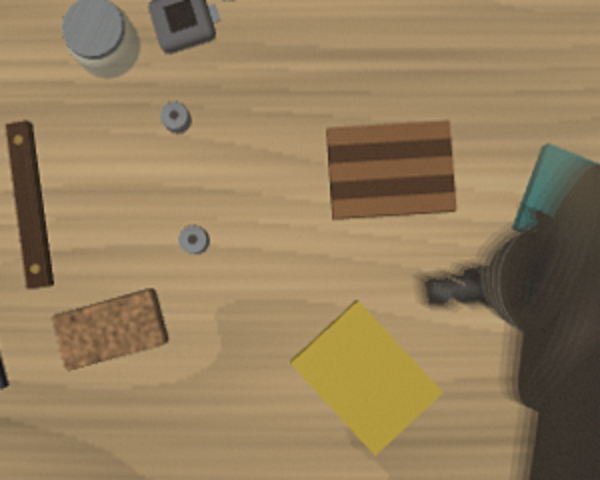

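>>> jog_arm(
  targets=[
    {"tx": -30,"ty": -25,"tz": 30,"roll": 0},
    {"tx": -51,"ty": -40,"tz": 60,"roll": 0},
    {"tx": -51,"ty": -40,"tz": 100,"roll": 0},
    {"tx": -51,"ty": -40,"tz": 120,"roll": 0},
    {"tx": -51,"ty": -40,"tz": 120,"roll": 0},
    {"tx": -51,"ty": -40,"tz": 120,"roll": 0},
    {"tx": -51,"ty": -40,"tz": 120,"roll": 0},
    {"tx": -51,"ty": -40,"tz": 120,"roll": 0},
  ],
)

```text
t: 2.35
tcp_pos: [0.4674, -0.1781, 0.0443]
tool_rot: [0.758, -0.652, 0.001, -0.0]
force: [-0.3, -0.3, -0.3]
grip_width: 0.0856
```

Run:
```python
from h import *
tcp()
im=camera('top');cv2.imwrite('pics/b.png',cv2.resize(im[130:370,150:450],None,fx=2,fy=2));
```

```text
t 2.35 tcp st mm [[-218.8  105.5]] z 44.3 x-axis ang rel U -180.0 F [-0.3 -0.3 -0.3]
```

View pics/b.png

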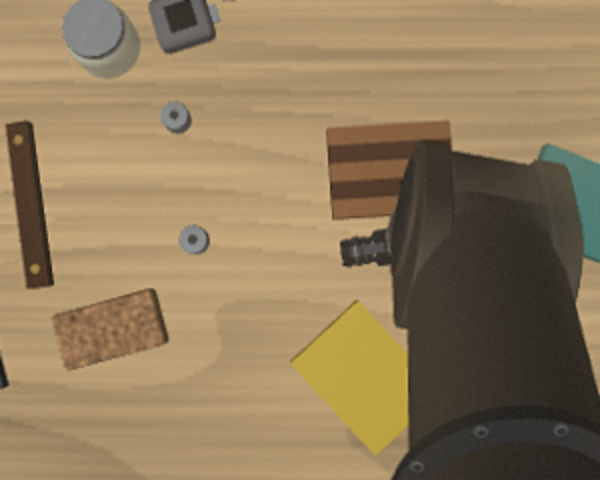

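>>> jog_arm(
  targets=[
    {"tx": 0,"ty": 0,"tz": 25,"roll": 0},
    {"tx": 0,"ty": 0,"tz": 42,"roll": 0},
    {"tx": 0,"ty": -6,"tz": 42,"roll": 0},
    {"tx": 0,"ty": -13,"tz": 42,"roll": 0},
    {"tx": 0,"ty": -20,"tz": 42,"roll": 0},
    {"tx": 0,"ty": -26,"tz": 42,"roll": 0},
    {"tx": 0,"ty": -31,"tz": 42,"roll": 0},
    {"tx": 0,"ty": -36,"tz": 42,"roll": 0},
  ],
)

```text
t: 3.2
tcp_pos: [0.5021, -0.1722, 0.0012]
tool_rot: [0.758, -0.652, -0.0, 0.0]
force: [-2.9, -0.9, 2.3]
grip_width: 0.0853
```

Run:
```python
from h import *
tcp()
im=camera('top');cv2.imwrite('pics/c.png',cv2.resize(im[150:290,280:400],None,fx=4,fy=4,interpolation=2));
im=camera('side');cv2.imwrite('pics/cs.png',cv2.resize(im[160:320,180:380],None,fx=3,fy=3,interpolation=2));
```

```text
t 3.2 tcp st mm [[-218.2   70.3]] z 1.2 x-axis ang rel U -180.0 F [-2.9 -0.9  2.3]
```

View pics/c.png

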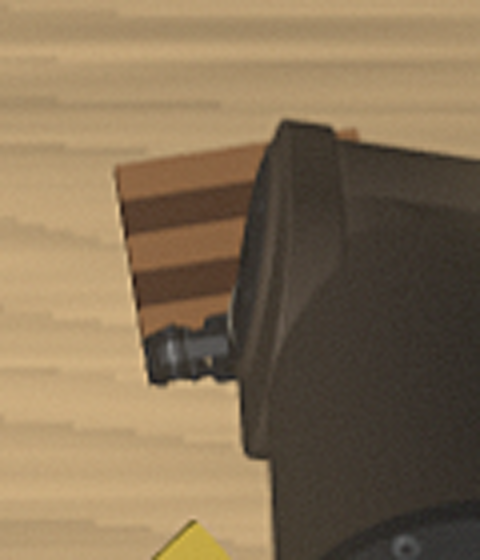

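View pics/cs.png

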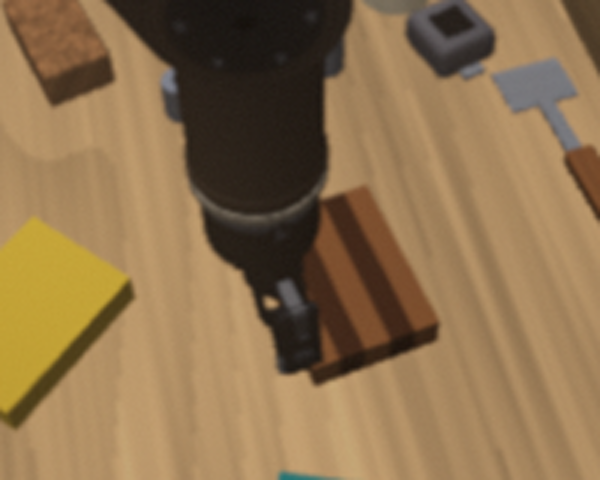

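Run:
```python
from h import *
f=lambda L:[((x+.5)/4-.5+280,(y+.5)/4-.5+150) for x,y in L]
print(st(px2w('top',f([(116,168),(264,142),(145,325)]),.028)).round(1))
g=lambda L:[((x+.5)/3-.5+180,(y+.5)/3-.5+160) for x,y in L]
print(st(px2w('side',g([(368,187),(438,325),(312,370)]),.028)).round(1))
```

```text
[[-147.7  -34.7]
 [-227.3  -36.3]
 [-149.4   49.5]]
[[-150.   -36.6]
 [-279.   -34.2]
 [-277.8   60.9]]
```

>>> jog_arm(
  targets=[
    {"tx": 0,"ty": -3,"tz": 0,"roll": 0},
    {"tx": 0,"ty": -6,"tz": 0,"roll": 0},
    {"tx": 0,"ty": -9,"tz": 0,"roll": 0},
    {"tx": 0,"ty": -12,"tz": 0,"roll": 0},
    {"tx": 0,"ty": -12,"tz": 0,"roll": 0},
    {"tx": 0,"ty": 0,"tz": 0,"roll": 0},
    {"tx": 0,"ty": 15,"tz": 0,"roll": 0},
    {"tx": 0,"ty": 30,"tz": -30,"roll": 0},
  ],
)

```text
t: 4.1
tcp_pos: [0.4689, -0.1762, 0.0286]
tool_rot: [0.758, -0.652, -0.003, 0.001]
force: [0.3, 0.1, 0.0]
grip_width: 0.0855
```

Run:
```python
from h import *
tcp()
```

```text
t 4.1 tcp st mm [[-217.1  103.7]] z 28.6 x-axis ang rel U -180.0 F [0.3 0.1 0. ]
```

>>> jog_arm(
  targets=[
    {"tx": 0,"ty": 0,"tz": -40,"roll": 0},
    {"tx": 10,"ty": -10,"tz": -80,"roll": -8},
    {"tx": 40,"ty": -40,"tz": -80,"roll": -16},
    {"tx": 70,"ty": -70,"tz": -80,"roll": -24},
    {"tx": 95,"ty": -100,"tz": -80,"roll": -32},
    {"tx": 95,"ty": -104,"tz": -80,"roll": -40},
    {"tx": 95,"ty": -104,"tz": -80,"roll": -48},
    {"tx": 95,"ty": -104,"tz": -80,"roll": -56},
  ],
  gripper=90,
)

```text
t: 4.9
tcp_pos: [0.5887, -0.2553, 0.1104]
tool_rot: [0.976, -0.217, -0.0, 0.0]
force: [-0.1, 0.2, 0.2]
grip_width: 0.0555
```

>>> jog_arm(
  targets=[
    {"tx": 0,"ty": 0,"tz": 0,"roll": -8},
    {"tx": 0,"ty": 0,"tz": 0,"roll": -16},
    {"tx": 0,"ty": 0,"tz": 0,"roll": -24},
    {"tx": 0,"ty": 0,"tz": 0,"roll": -32},
    {"tx": 0,"ty": 0,"tz": 0,"roll": -34},
    {"tx": 0,"ty": 0,"tz": 0,"roll": -34},
    {"tx": 0,"ty": 0,"tz": 0,"roll": -34},
    {"tx": 0,"ty": 0,"tz": 0,"roll": -34},
  ],
)

```text
t: 5.7
tcp_pos: [0.5894, -0.255, 0.1109]
tool_rot: [0.997, 0.074, -0.0, 0.0]
force: [0.8, 0.7, 0.1]
grip_width: 0.0554
```

Run:
```python
from h import *
tcp();print(observe()['grip_width'],observe()['q'].round(2))
im=camera('top');cv2.imwrite('pics/d.png',cv2.resize(im[150:300,220:480],None,fx=3,fy=3,interpolation=2));
im=camera('side');cv2.imwrite('pics/ds.png',cv2.resize(im[160:360,180:400],None,fx=3,fy=3,interpolation=2));
```

```text
t 5.7 tcp st mm [[-313.1   -3.6]] z 110.9 x-axis ang rel U -90.1 F [0.8 0.7 0.1]
0.055405249813059325 [ 0.63  0.63 -0.47  1.63  0.33  0.97  0.19]
```

View pics/d.png

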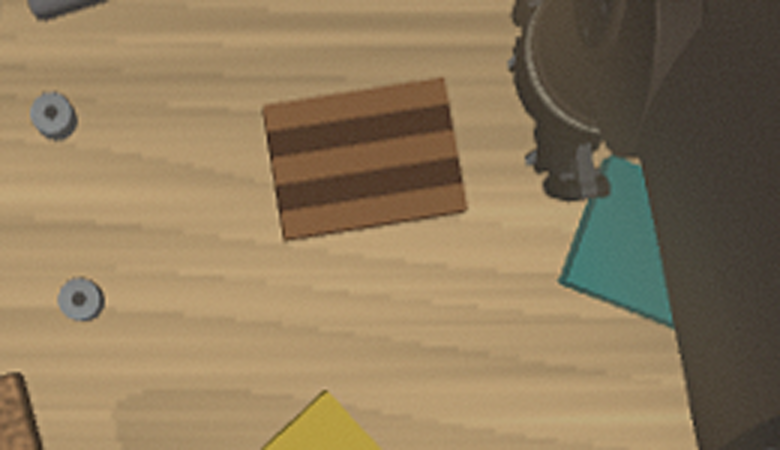

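View pics/ds.png

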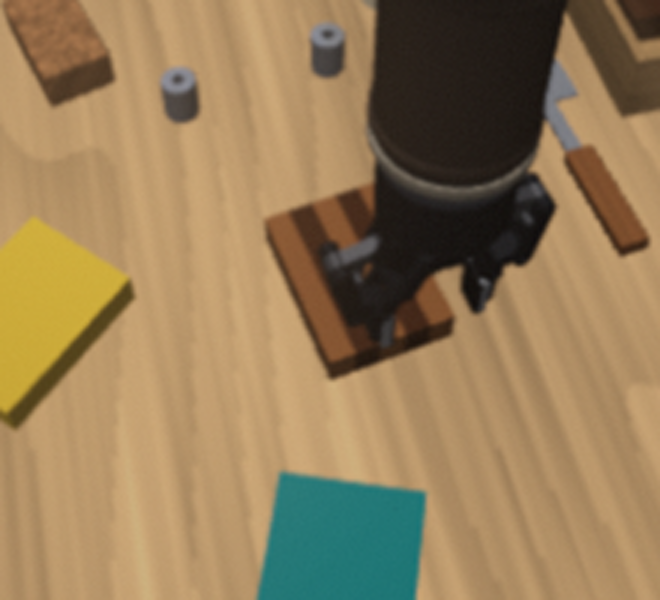

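Run:
```python
from h import *
f=lambda L:[((x+.5)/3-.5+220,(y+.5)/3-.5+150) for x,y in L]
b=st(px2w('top',f([(263,105),(444,78),(466,212),(286,241)]),.028));print(b.round(1),b.mean(0).round(1))
e=b[0]+b[3]-b[1]-b[2];print('ang',np.arctan2(e[1],e[0]).round(3))
d=st(px2w('top',f([(51,113),(79,299)]),.04));print('dogs',d.round(1))
print('turq',st(px2w('top',f([(560,283),(615,157)]),.028)).round(1))
```

```text
[[-147.4  -49.9]
 [-277.2  -49. ]
 [-275.8   47.2]
 [-147.9   47.4]] [-212.1   -1.1]
ang -0.002
dogs [[  0.3 -65.7]
 [ -0.2  65.7]]
turq [[-332.8  106.7]
 [-388.    25.4]]
```

>>> jog_arm(
  targets=[
    {"tx": -2,"ty": 0,"tz": 40,"roll": 0},
    {"tx": -2.5,"ty": 0,"tz": 80,"roll": 0},
    {"tx": -2.5,"ty": 0,"tz": 105,"roll": 0},
    {"tx": -2.5,"ty": 0,"tz": 105,"roll": 0},
    {"tx": -2.5,"ty": -6,"tz": 105,"roll": 0},
    {"tx": -2.5,"ty": -12,"tz": 105,"roll": 0},
    {"tx": -2.5,"ty": -18,"tz": 105,"roll": 0},
    {"tx": -2.5,"ty": -22,"tz": 105,"roll": 0},
  ],
)

```text
t: 6.6
tcp_pos: [0.5845, -0.2327, 0.0073]
tool_rot: [0.997, 0.076, 0.001, 0.0]
force: [0.5, 0.1, 0.5]
grip_width: 0.0552
```

>>> jog_arm(
  targets=[
    {"tx": 0,"ty": -5,"tz": 0,"roll": 0},
    {"tx": 0,"ty": -11,"tz": 0,"roll": 0},
    {"tx": 0,"ty": -18,"tz": 0,"roll": 0},
    {"tx": 0,"ty": -25,"tz": 0,"roll": 0},
    {"tx": 0,"ty": -32,"tz": 0,"roll": 0},
    {"tx": 0,"ty": -39,"tz": 0,"roll": 0},
    {"tx": 0,"ty": -46,"tz": 0,"roll": 0},
    {"tx": 0,"ty": -53,"tz": 0,"roll": 0},
  ],
)

```text
t: 7.4
tcp_pos: [0.5757, -0.1807, 0.0059]
tool_rot: [0.997, 0.075, -0.0, 0.0]
force: [0.2, -2.3, 3.7]
grip_width: 0.0554
```

```bash
cat > look.py <<'E'
from h import *
import sys
tcp();n=sys.argv[1]
im=camera('top');cv2.imwrite(f'pics/{n}.png',cv2.resize(im[150:300,140:400],None,fx=3,fy=3,interpolation=2));
im=camera('side');cv2.imwrite(f'pics/{n}s.png',cv2.resize(im[100:300,180:400],None,fx=3,fy=3,interpolation=2));
E
python3 look.py e
```

```text
t 7.4 tcp st mm [[-237.6   -1.1]] z 5.9 x-axis ang rel U -90.0 F [ 0.2 -2.3  3.7]
```

View pics/e.png

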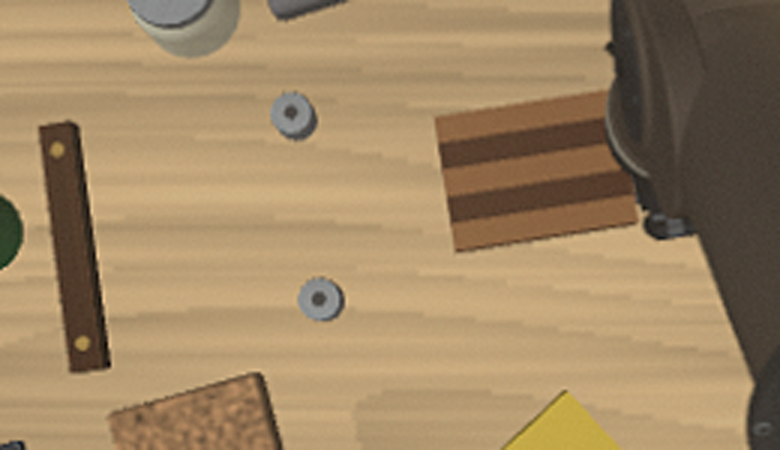

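View pics/es.png

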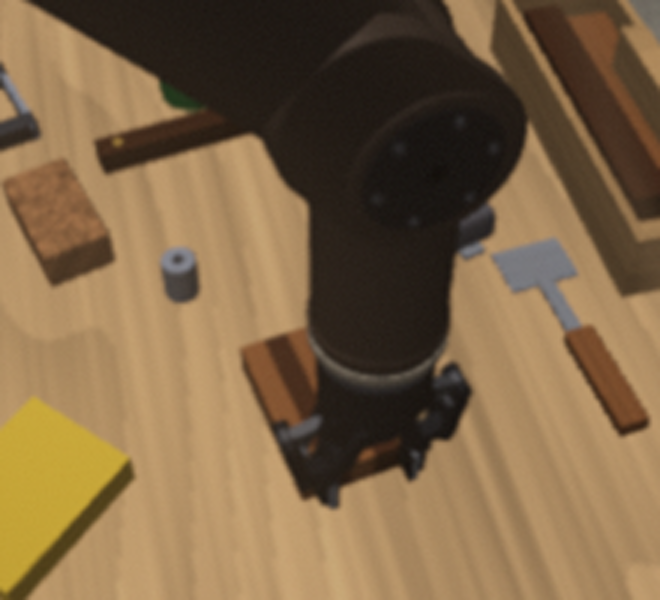

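```bash
cat >> h.py <<'E'
def cr(L): return st(px2w('top',[((x+.5)/3-.5+140,(y+.5)/3-.5+150) for x,y in L],.028)).round(1)
E
python3 -c "
from h import *
print(cr([(436,117),(457,251),(606,90),(637,223)]))"
```

```text
[[ -99.5  -48.8]
 [ -99.3   46.8]
 [-221.   -49.1]
 [-226.6   47.1]]
```

>>> jog_arm(
  targets=[
    {"tx": 0,"ty": -8,"tz": 0,"roll": 0},
    {"tx": 0,"ty": -16,"tz": 0,"roll": 0},
    {"tx": 0,"ty": -24,"tz": 0,"roll": 0},
    {"tx": 0,"ty": -32,"tz": 0,"roll": 0},
    {"tx": 0,"ty": -40,"tz": 0,"roll": 0},
    {"tx": 0,"ty": -46,"tz": 0,"roll": 0},
    {"tx": 0,"ty": -51,"tz": 0,"roll": 0},
    {"tx": 0,"ty": -54,"tz": 0,"roll": 0},
  ],
)

```text
t: 8.3
tcp_pos: [0.5676, -0.1273, 0.006]
tool_rot: [0.997, 0.075, 0.0, -0.0]
force: [0.9, -1.3, 0.2]
grip_width: 0.0552
```

```bash
python3 look.py f
```

```text
t 8.3 tcp st mm [[-183.5   -1.2]] z 6.0 x-axis ang rel U -90.0 F [ 0.9 -1.3  0.2]
```

View pics/f.png

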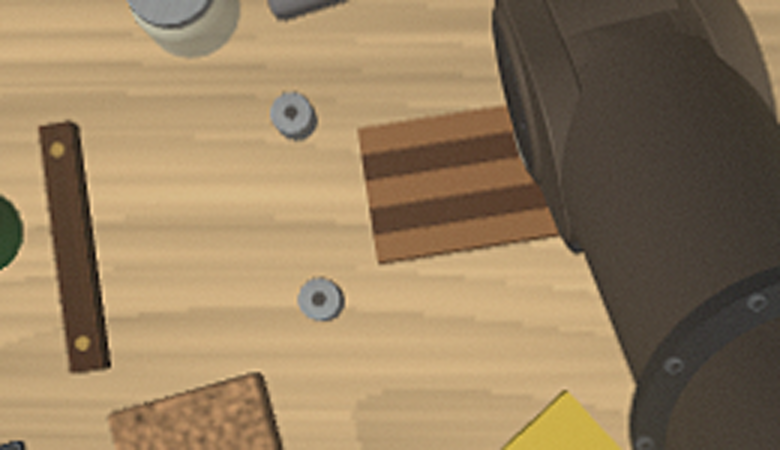

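```bash
python3 -c "
from h import *
print(cr([(359,128),(380,264)]))"
```

```text
[[-44.6 -49.7]
 [-44.9  47.5]]
```

>>> jog_arm(
  targets=[
    {"tx": 0,"ty": -6,"tz": 0,"roll": 0},
    {"tx": 0,"ty": -14,"tz": 0,"roll": 0},
    {"tx": 0,"ty": -22,"tz": 0,"roll": 0},
    {"tx": 0,"ty": -30,"tz": 0,"roll": 0},
    {"tx": 0,"ty": -38,"tz": 0,"roll": 0},
    {"tx": 0,"ty": -46,"tz": 0,"roll": 0},
    {"tx": 0,"ty": -52,"tz": 0,"roll": 0},
    {"tx": 0,"ty": -56,"tz": 0,"roll": 0},
  ],
)

```text
t: 9.2
tcp_pos: [0.5592, -0.0716, 0.0059]
tool_rot: [0.997, 0.075, -0.0, -0.0]
force: [0.0, -1.3, -0.1]
grip_width: 0.0557
```

```bash
python3 look.py g
```

```text
t 9.2 tcp st mm [[-127.2   -1.2]] z 5.9 x-axis ang rel U -89.9 F [ 0.  -1.3 -0.1]
```

View pics/g.png

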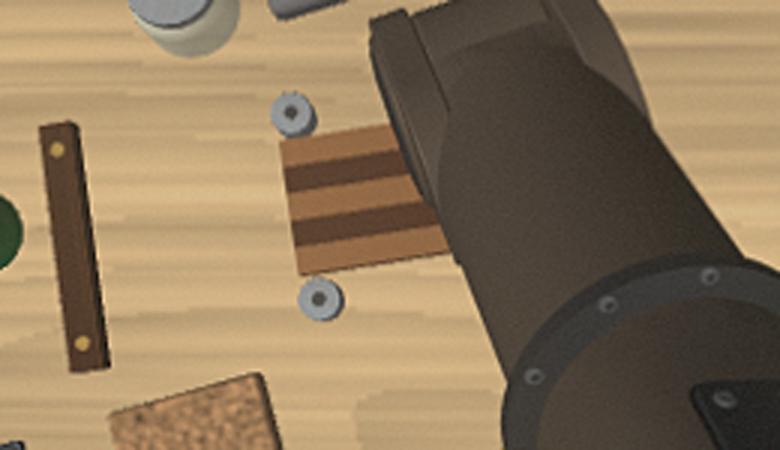

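>>> jog_arm(
  targets=[
    {"tx": 0,"ty": -6,"tz": 0,"roll": 0},
    {"tx": 0,"ty": -13,"tz": 0,"roll": 0},
    {"tx": 0,"ty": -20,"tz": 0,"roll": 0},
    {"tx": 0,"ty": -27,"tz": 0,"roll": 0},
    {"tx": 0,"ty": -34,"tz": 0,"roll": 0},
    {"tx": 0,"ty": -41,"tz": 0,"roll": 0},
    {"tx": 0,"ty": -47,"tz": 0,"roll": 0},
    {"tx": 0,"ty": -50,"tz": 0,"roll": 0},
  ],
)

```text
t: 10.1
tcp_pos: [0.5517, -0.0221, 0.0059]
tool_rot: [0.997, 0.076, -0.0, -0.0]
force: [-0.8, -1.3, -0.2]
grip_width: 0.0552
```

```bash
python3 look.py i
```

```text
t 10.1 tcp st mm [[-77.1  -1.1]] z 5.9 x-axis ang rel U -89.9 F [-0.8 -1.3 -0.2]
```

View pics/i.png

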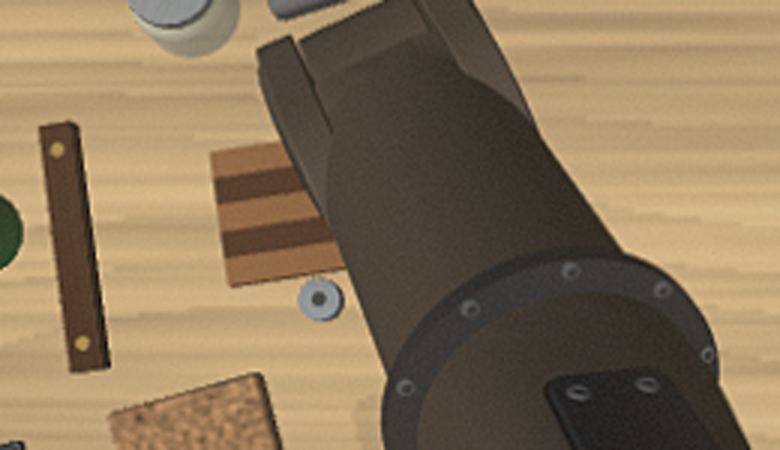

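View pics/is.png

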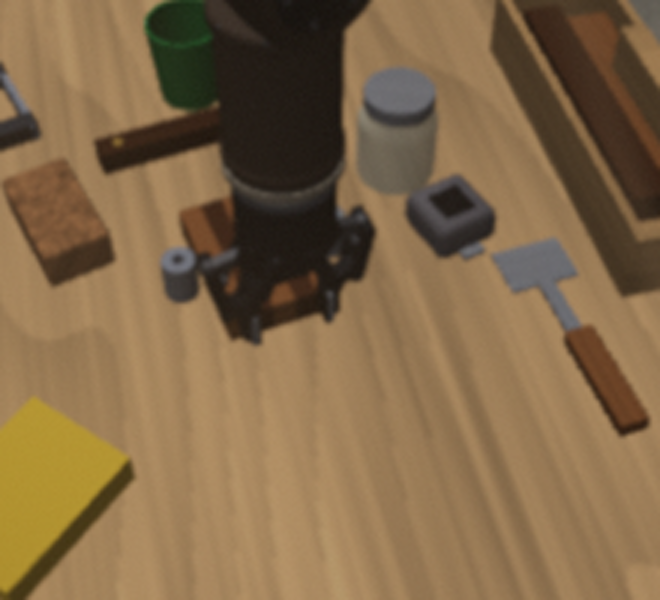

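```bash
python3 -c "
from h import *
from scipy.optimize import least_squares
K=[(370,230),(355,272),(345,280),(330,315),(205,265),(253,338)]
for x,y in K:
    p=np.array([(x+.5)/3-.5+180,(y+.5)/3-.5+100])
    g=lambda a:(w2px('side',[*(O+(-.077)*U+a[0]*V),a[1]])[0]-p)
    print((x,y),(least_squares(g,[0,.03]).x*1000).round())
for q in ['jar','cup','cork_block','tape']:
    r=place_of(q,'side');print(q,[(st(d['centre']).round(),round(d['conf'],2)) for d in r][:2])
"
```

```text
(370, 230) [-68.  97.]
(355, 272) [-57.  53.]
(345, 280) [-48.  47.]
(330, 315) [-35.   8.]
(205, 265) [ 63. 113.]
(253, 338) [32. 10.]
jar [(array([[  63., -163.]]), 0.9)]
cup [(array([[241., -21.]]), 0.86)]
cork_block []
tape [(array([[ -25., -172.]]), 0.77)]
```

>>> jog_arm(
  targets=[
    {"tx": 0,"ty": 4,"tz": 0,"roll": 0},
    {"tx": 0,"ty": 4,"tz": 0,"roll": 0},
    {"tx": 0,"ty": 4,"tz": 0,"roll": 0},
    {"tx": 0,"ty": -2,"tz": 0,"roll": 0},
    {"tx": 0,"ty": -9,"tz": 0,"roll": 0},
    {"tx": 0,"ty": -17,"tz": 0,"roll": 0},
    {"tx": 0,"ty": -25,"tz": 0,"roll": 0},
    {"tx": 0,"ty": -32,"tz": 0,"roll": 0},
  ],
  gripper=110,
)

```text
t: 11.2
tcp_pos: [0.5467, 0.0098, 0.0059]
tool_rot: [0.997, 0.076, -0.0, -0.0]
force: [0.1, -2.3, -0.3]
grip_width: 0.0488
```

>>> jog_arm(
  targets=[
    {"tx": 0,"ty": -7,"tz": 0,"roll": 0},
    {"tx": 0,"ty": -14,"tz": 0,"roll": 0},
    {"tx": 0,"ty": -21,"tz": 0,"roll": 0},
    {"tx": 0,"ty": -28,"tz": 0,"roll": 0},
    {"tx": 0,"ty": -35,"tz": 0,"roll": 0},
    {"tx": 0,"ty": -42,"tz": 0,"roll": 0},
    {"tx": 0,"ty": -48,"tz": 0,"roll": 0},
    {"tx": 0,"ty": -52,"tz": 0,"roll": 0},
  ],
)

```text
t: 12.0
tcp_pos: [0.5391, 0.0608, 0.0059]
tool_rot: [0.997, 0.075, 0.0, -0.0]
force: [0.1, -1.9, 0.0]
grip_width: 0.0486
```

```bash
python3 look.py j
```

```text
t 12.0 tcp st mm [[ 6.7 -1.1]] z 5.9 x-axis ang rel U -90.0 F [ 0.1 -1.9  0. ]
```

View pics/j.png

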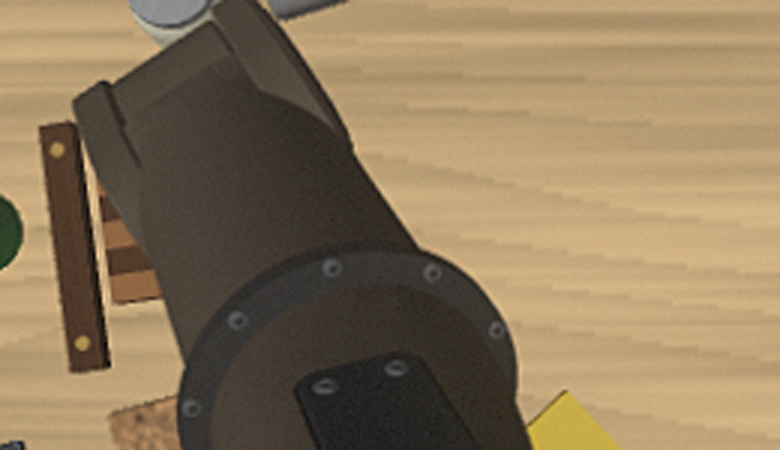

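View pics/js.png

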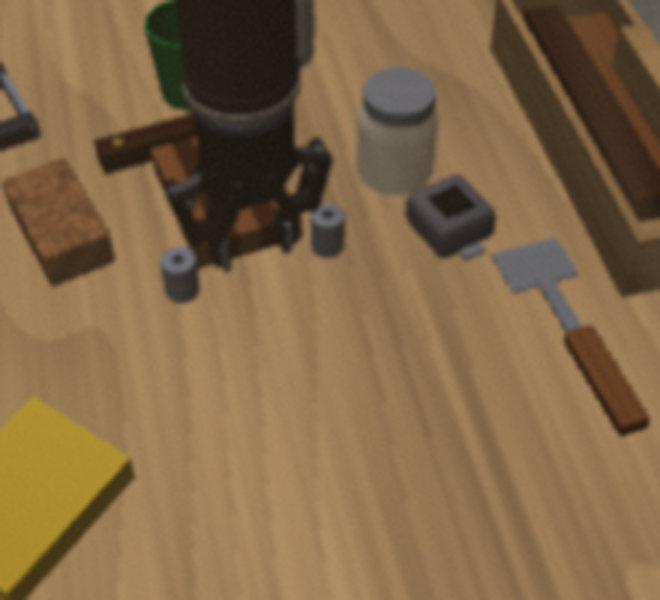

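>>> jog_arm(
  targets=[
    {"tx": 0,"ty": -2,"tz": 0,"roll": 0},
    {"tx": 0,"ty": -4,"tz": 0,"roll": 0},
    {"tx": 0,"ty": -6,"tz": 0,"roll": 0},
    {"tx": 0,"ty": -7,"tz": 0,"roll": 0},
    {"tx": 0,"ty": -8,"tz": 0,"roll": 0},
    {"tx": 0,"ty": -9,"tz": 0,"roll": 0},
    {"tx": 0,"ty": -10,"tz": 0,"roll": 0},
    {"tx": 0,"ty": -10.5,"tz": 0,"roll": 0},
  ],
)

```text
t: 12.9
tcp_pos: [0.5376, 0.0705, 0.0059]
tool_rot: [0.997, 0.075, 0.0, -0.0]
force: [0.6, -1.1, 0.6]
grip_width: 0.0487
```

>>> jog_arm(
  targets=[
    {"tx": 0,"ty": -0.5,"tz": 0,"roll": 0},
    {"tx": 0,"ty": -1,"tz": 0,"roll": 0},
    {"tx": 0,"ty": -1.5,"tz": 0,"roll": 0},
    {"tx": 0,"ty": -2,"tz": 0,"roll": 0},
    {"tx": 0,"ty": -2.4,"tz": 0,"roll": 0},
    {"tx": 0,"ty": -2.7,"tz": 0,"roll": 0},
    {"tx": 0,"ty": -3,"tz": 0,"roll": 0},
    {"tx": 0,"ty": -3,"tz": 0,"roll": 0},
  ],
)

```text
t: 13.7
tcp_pos: [0.5372, 0.0734, 0.0059]
tool_rot: [0.997, 0.075, 0.0, -0.0]
force: [0.1, -2.4, 0.3]
grip_width: 0.0485
```

```bash
python3 look.py k
```

```text
t 13.7 tcp st mm [[19.4 -1.1]] z 5.9 x-axis ang rel U -90.0 F [ 0.1 -2.4  0.3]
```

View pics/k.png

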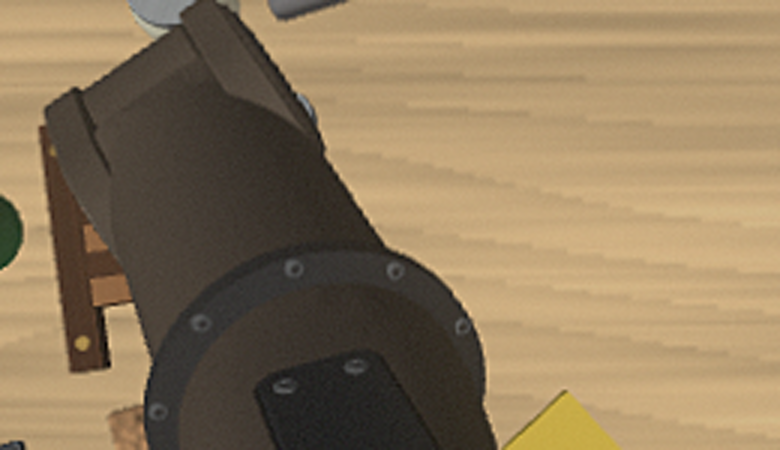

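>>> jog_arm(
  targets=[
    {"tx": 0,"ty": -0.4,"tz": 0,"roll": 0},
    {"tx": 0,"ty": -0.7,"tz": 0,"roll": 0},
    {"tx": 0,"ty": -1,"tz": 0,"roll": 0},
    {"tx": 0,"ty": -1.3,"tz": 0,"roll": 0},
    {"tx": 0,"ty": -1.6,"tz": 0,"roll": 0},
    {"tx": 0,"ty": -1.8,"tz": 0,"roll": 0},
    {"tx": 0,"ty": -2,"tz": 0,"roll": 0},
    {"tx": 0,"ty": -2,"tz": 0,"roll": 0},
  ],
)

```text
t: 14.6
tcp_pos: [0.5371, 0.0735, 0.0059]
tool_rot: [0.997, 0.075, -0.0, 0.001]
force: [1.0, -8.0, 2.1]
grip_width: 0.0485
```

>>> jog_arm(
  targets=[
    {"tx": 0,"ty": -0.5,"tz": 0,"roll": 0},
    {"tx": 0,"ty": -1,"tz": 0,"roll": 0},
    {"tx": 0,"ty": -1.5,"tz": 0,"roll": 0},
    {"tx": 0,"ty": -2,"tz": 0,"roll": 0},
    {"tx": 0,"ty": -2.5,"tz": 0,"roll": 0},
    {"tx": 0,"ty": -2.5,"tz": 0,"roll": 0},
    {"tx": 0,"ty": -2.5,"tz": 0,"roll": 0},
    {"tx": 0,"ty": -2.5,"tz": 0,"roll": 0},
  ],
)

```text
t: 15.4
tcp_pos: [0.5371, 0.0735, 0.0059]
tool_rot: [0.997, 0.074, -0.0, 0.002]
force: [3.1, -14.2, 3.5]
grip_width: 0.0484
```

>>> jog_arm(
  targets=[
    {"tx": 0,"ty": 4,"tz": 0,"roll": 0},
    {"tx": 0,"ty": 12,"tz": 0,"roll": 0},
    {"tx": 0,"ty": 25,"tz": 0,"roll": 0},
    {"tx": 0,"ty": 45,"tz": 0,"roll": 0},
    {"tx": 0,"ty": 70,"tz": -30,"roll": 0},
    {"tx": 0,"ty": 100,"tz": -70,"roll": 0},
    {"tx": 0,"ty": 140,"tz": -110,"roll": 0},
    {"tx": 0,"ty": 180,"tz": -140,"roll": 0},
  ],
)

```text
t: 16.2
tcp_pos: [0.5629, -0.0961, 0.144]
tool_rot: [0.997, 0.076, 0.001, -0.0]
force: [0.9, -0.4, -0.1]
grip_width: 0.0486
```

>>> jog_arm(
  targets=[
    {"tx": 0,"ty": 40,"tz": -20,"roll": 0},
    {"tx": 0,"ty": 80,"tz": -40,"roll": 0},
    {"tx": 0,"ty": 120,"tz": -40,"roll": 0},
    {"tx": 0,"ty": 150,"tz": -40,"roll": 0},
    {"tx": 0,"ty": 150,"tz": -40,"roll": 0},
    {"tx": 0,"ty": 150,"tz": -40,"roll": 0},
    {"tx": 0,"ty": 150,"tz": -40,"roll": 0},
    {"tx": 0,"ty": 150,"tz": -40,"roll": 0},
  ],
)

```text
t: 17.0
tcp_pos: [0.5853, -0.2419, 0.182]
tool_rot: [0.997, 0.076, 0.0, -0.0]
force: [0.6, -0.4, -0.1]
grip_width: 0.048
```

```bash
python3 look.py l; python3 -c "
from h import *
cv2.imwrite('pics/lt.png',camera('top'))"
```

```text
t 17.0 tcp st mm [[-299.5   -1.5]] z 182.0 x-axis ang rel U -89.9 F [ 0.6 -0.4 -0.1]
```

View pics/l.png

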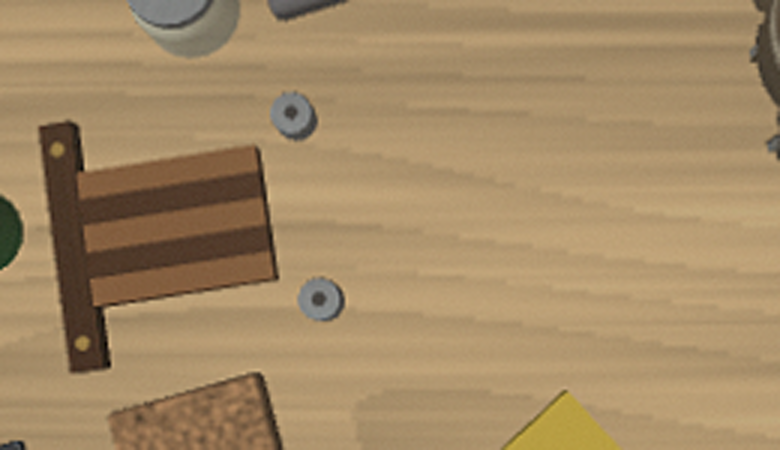

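View pics/ls.png

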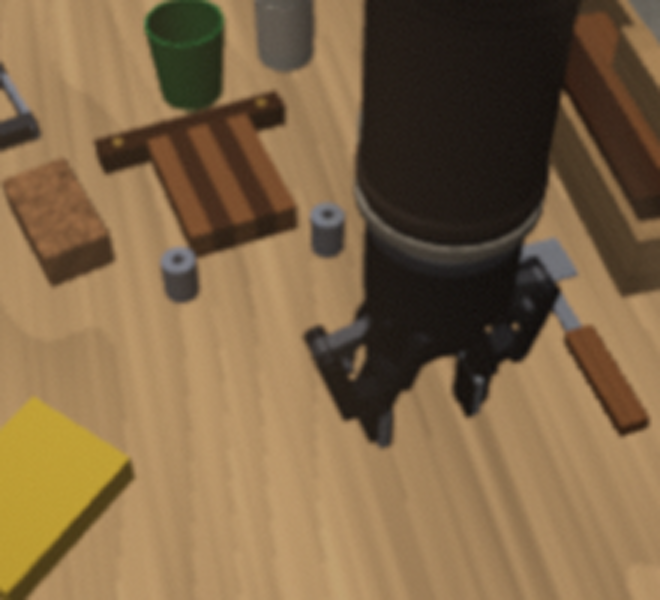

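View pics/lt.png

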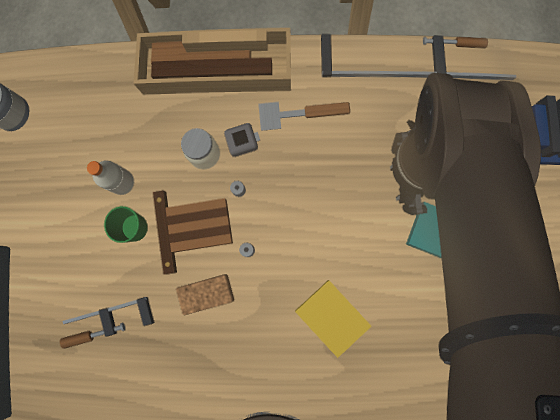

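The blank sits against the strip between the dogs, and everything else looks to be where it was. I'll check the corners once more, then hand in.

```bash
python3 -c "
from h import *
b=cr([(78,174),(93,307),(258,147),(277,279)]);print(b,b.mean(0))
e=b[0]+b[1]-b[2]-b[3];print(np.arctan2(e[1],e[0]))
a=cv2.imread('pics/top1.png').astype(int);c=cv2.imread('pics/lt.png').astype(int)
m=(abs(a-c).max(2)>40);m[:,390:]=0;ys,xs=np.where(m);print(xs.min(),xs.max(),ys.min(),ys.max(),m.sum())
tcp();print(observe()['qd'].round(3))
"
```

```text
[[159.  -48.9]
 [160.5  46.6]
 [ 28.1 -47.6]
 [ 28.   46.8]] [93.9   -0.775]
-0.005694699260307913
166 377 190 252 5099
t 17.15 tcp st mm [[-300.1   -1.4]] z 182.1 x-axis ang rel U -89.9 F [ 0.1 -0.4 -0.1]
[ 0.002 -0.002  0.005 -0.003 -0.001 -0.001  0.002]
```

```bash
python3 -c "
from station import *
print(sign_off())"
```

```text
the job is handed in; nothing more can be done
None
```

The blank is loaded: it sits flush against the stop strip, wholly past both dogs, and the job was handed in at about 17 s of the 67 s allowed. I pushed its long side with the open fingers to square and centre it. I then pushed its trailing end through the gap until it met the strip, with up to 14 N at the wrist. The hand then backed out the way it came and stopped about 180 mm above the bench, clear of everything.

Last checks, from the top camera and in the station's own axes:

| Check | Measured | Wanted |
|---|---|---|
| Blank centre, feed direction | 94 mm | 95 mm |
| Blank centre, across | -0.8 mm | 0 |
| Angle to the feed direction | about -0.006 rad | 0 |
| Leading corners | 159 and 160.5 mm | 160 mm |
| Trailing end | 28 mm, past the dogs' far edge | past 15 mm |

- **Stop face:** my first picture estimate of the face was about 155 mm, against the 160 mm given. Contact came where 160 mm predicted, so I relied on the contact.
- **Other things on the bench:** comparing before and after pictures showed changes only where the blank had been and now is. The far right of the picture was left out of that comparison because the arm covers it. The turquoise look-alike there, partly hidden by the arm, looked unmoved by eye.

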